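# Open the cell case and seat the cell that rode up

## Robot

A 6-joint arm with a two-finger parallel gripper is mounted at the origin on the work surface. World frame = base frame: x ahead of the robot, y to its left, z up, the work surface at z = 0. Lengths are in m, angles in rad, forces in N, time in s.
With the tool pointing down it reaches from about 0.325 to 0.75 m from the base axis. Payload 7.6 kg.
Tool frame: the origin (TCP) lies on the centre line of the jaws, within the pads' length; the fingertips stand env.nose_length ahead of it and the grasp point (between the pads) lies 5 mm behind it (env.nose_length is the distance from the TCP to the fingertips, in m); x points along the fingers, y is the direction in which the jaws open and shut, and the axes are right-handed (so a half turn about x gives the same grasp; the last joint's range is limited). The gripper opens to 85 mm and grips with 20 to 120 N. Pads are 22 mm wide; open, the fingers measure 114 mm over their backs; the gripper's body (76 mm by 85 mm) begins 54 mm behind the grasp point. The pads swing forward as they close: fully open they stand 13 mm farther back than shut.
Start: joints at [-1.414, 0.052, 1.401, -0, 1.689, -0.07], TCP at [0.118, -0.512, 0.213] pointing down, gripper open.
Joint ranges: [-2.9, 2.9], [-0.91, 2.17], [0.12, 2.37], [-1.06, 4.2], [0.26, 2.73], [-2.93, 2.93]. Speed limits (rad/s): [2.57, 2.57, 3.01, 3.14, 3.14, 3.14].

## Interface

Orientations are given as a unit quaternion [w, x, y, z].
In Python, from station import env gives the robot as it stands.
- The arm moves only by the tool servo_tool, never from a script. Its argument "rows" is a list of rows, each a list of 5 numbers: the gripper's target within -1 to 1 (shut at 1, half-way at 0, fully open at -1), then the shift along the tool's x, y, z in mm, then the turn about the tool's x in rad. A call has 1 to 20 rows; each row shifts and turns the commanded pose from where the row before left it, along the tool's axes as they then stand; what a row does not reach is not made up. A row lasts 1/8 s, in which the tool goes at most 62.5 mm and 10.7 degrees, less where a joint would pass 70% of its speed; a pose out of reach is approached as far as the arm can. A call is refused whole if a number of a shift passes 62.5 or a number of a turn 0.188, either way. A call with a gripper value outside its range is refused whole. The fingers move at their own pace and stop on an object; "newtons" is the grip in N (left out, the last holds). Time passes only in rows, so rows that do not move let the fingers close. It gives the time, the measured TCP pose, the force and the opening at its end, in the units of the state.
- env.get_state(): the state, without advancing time (a new reading comes with each control period).
- env.read_camera(name): name is "scene" or "top" or "wrist"; returns the picture (400x640x3 uint8, red, green, blue); there is no depth.
- env.calibration(name): a dict with "camera_matrix" (3x3 intrinsics, pixels), "distortion" ([k1, k2, p1, p2, k3] as OpenCV has them; the pictures are not rectified), "world_from_camera" (4x4, takes a point from camera to world coordinates); the wrist camera has in their place "tool_from_camera" (4x4, takes a point from camera to tool coordinates, whose origin is the TCP and whose axes are the tool frame's). Camera axes: x right, y down, z forward; pixel columns grow to the right and rows downward; lengths in m; the calibration is good to about 2 mm. A picture is of the moment at which its call begins: read the wrist's pose just before it. calibration takes no time and is no camera call.
- env.sign_off(): hands the job in, once; it reports no verdict.
The state is a dict: "time": time; "joint_positions": joint angles; "dq": joint speeds; "tau": joint torques, N m; "eef_pos": TCP position; "tool_rot": TCP orientation; "contact_force": force on the tool from outside, world axes, zero at the start; "ft_torque": the same for the moment, N m; "width": opening from 0.0 (shut) to 1.0 (fully open).
Only numpy, scipy, OpenCV 4.12 (cv2) and the standard library are available. Lean on these libraries where they do the work, as an engineer would, in place of code of your own. Each camera call takes 0.05 s, during which the arm holds its last target. There are 200 camera calls.

## Task

Get the battery cell case (the taller of the two grey lidded cases) ready for loading the pack: its latches are undone, so flip the lid up by the finger lip at its front and on past upright, so that it falls back and rests open by itself. Then press down the one cell that has ridden up in its pocket until it is fully home, level with the other five. Nothing is to be picked up: pull no cell out of the case, and leave the flat bit case shut and everything else on the bench where it is.

Things in the scene. Friction and masses are not known exactly. Their poses are not given: they have to be found in the camera images.
- case: Lower half of the cell case: dark grey box, 136 mm (x) by 190 mm (y), rim 80 mm above the bench, too heavy to move. Origin on the bench under its centre; front faces its -x, hinge at +x. The insert (deck at 72 mm) has six pockets at x = -27 or 27, y = -54, 0 or 54 mm, a battery cell in each. Latches already undone. Shut, the case is 128 mm high, the bit case only 55.
- case_lid (a joint): Lid of the cell case: hollow grey shell 46 mm deep, 140 x 194 mm, 0.25 to 0.42 kg. Angle in rad: 0 shut, grows as it swings up and back, 2.0 on the stop in the hinge. The hinge is free, no spring: let go below about 1.2 it falls shut, above about 1.3 it falls open by itself and rests on the stop. Lifting by the lip takes about 2 N.
- lip_edge (a point): Middle of the outer lower edge of the lid's finger lip; frame turns with the lid (shut: x towards the hinge, y along it, z up). The lip, 84 mm wide, 5 mm thick, leaves the lid's front wall just above the rim and slopes outward and 20 deg up for 36 mm. Shut, this edge is 96 mm above the bench and 36 mm in front of the base's front wall, with free space below it.
- lid_hinge (a point): Middle of the lid's hinge line, 74 mm behind the case's centre and 80 mm above the bench; the frame turns with the lid (y along the hinge).
- high_cell_top (a point): Centre of the top face of the cell that has ridden up: bare steel cylinder, 46 mm across, 80 mm high, upright in any one of the six pockets, hidden until the lid is open. z is up. Seated, its top is 92 mm above the bench, level with the other five.
- high_cell (a joint): How far that cell stands above its seat, in m: 0 seated and level with the others, 0.009 to 0.015 at the start. The pocket grips it, so it stays at any height; pushing down takes about 4 N, then it meets the hard floor of the pocket.
- cell_b: One of the five seated cells in the case, same size (46 x 80 mm); origin at the centre of its underside, 12 mm above the bench. Not to be pulled up.
- cell_c: One of the five seated cells in the case, same size (46 x 80 mm); origin at the centre of its underside, 12 mm above the bench. Not to be pulled up.
- cell_d: One of the five seated cells in the case, same size (46 x 80 mm); origin at the centre of its underside, 12 mm above the bench. Not to be pulled up.
- cell_e: One of the five seated cells in the case, same size (46 x 80 mm); origin at the centre of its underside, 12 mm above the bench. Not to be pulled up.
- cell_f: One of the five seated cells in the case, same size (46 x 80 mm); origin at the centre of its underside, 12 mm above the bench. Not to be pulled up.
- loose_cell_1: Loose cell, 46 x 80 mm, standing upright on the bench beside the cases; origin at the centre of its underside. Bystander.
- loose_cell_2: Loose cell, 46 x 80 mm, standing upright on the bench beside the cases; origin at the centre of its underside. Bystander.
- bit_case: Flat driver-bit case, grey plastic, 150 mm (x) by 200 mm (y), only 55 mm high, shut, fixed. Origin on the bench under its centre. It stands on the other side of the bench from the cell case, which of them is left changes. Bystander.
- bit_case_lid (a joint): Lid of the flat driver-bit case, rad, 0 shut. To be left shut.
- tape_roll: Roll of masking tape lying flat, 96 mm across, 24 mm high. Bystander.
- nut_driver: Nut driver lying on the bench in front of the gap between the two cases. Bystander.
- multimeter: Handheld multimeter lying face up, 182 x 89 x 42 mm. Bystander.
- bolt_tray: Small open black tray, 70 x 100 x 35 mm. Bystander.
- busbar: Flat copper busbar, 22 x 120 x 5 mm. Bystander.

How it is judged:
By the outcome, as a careful person would: the job done as asked, in the order asked, and still so for the second after the job is handed in, with the robot touching nothing.
It also fails if it takes over 48 s, if anything falls off the work surface, if the arm or the gripper's body presses on something with over 40 N, if the wrist force passes 120 N, or if a joint passes its speed limit or range.

## Working session

There is one attempt and no reset: what is moved stays moved. The work goes in short steps, Python scripts to look and compute and a tool call to move; the robot and the scene stay as the last step left them, time stands still between calls to the robot, and variables do not carry over. Pictures are saved under pics/ and viewed, about 8 in all and at most 12, crops included, and the job is handed in when it is done.

Besides the shell and the picture viewer there is one more tool, called as a command line: name --pt "numbers of a row" for each row, then --argument value for the rest. servo_tool: Moves the arm, as the interface text tells. Its arguments: {"type":"object","properties":{"rows":{"type":"array","items":{"type":"array","items":{"type":"number"}}},"newtons":{"type":"number"}},"required":["rows"]}

```bash
mkdir -p pics; cat > h.py <<'E'
import numpy as np,cv2
from station import env
def snap(n,f):
    im=env.read_camera(n); cv2.imwrite('pics/'+f,cv2.cvtColor(im,cv2.COLOR_RGB2BGR)); return im
def ray(n,uv):
    c=env.calibration(n)
    p=cv2.undistortPoints(np.array([[uv]],float),np.array(c['camera_matrix']),np.array(c['distortion']))[0,0]
    T=np.array(c['world_from_camera']); return T[:3,3],T[:3,:3]@np.array([p[0],p[1],1])
def at(n,uv,z):
    o,d=ray(n,uv); return o+d*(z-o[2])/d[2]
E
python3 - <<'E'
from h import *
a=snap('top','top0.png');b=snap('scene','s0.png')
print(env.get_state(),env.nose_length)
for n in('top','scene'):print(env.calibration(n)['world_from_camera'])
E
```

```text
{'time': 0.1, 'joint_positions': array([-1.41430197e+00,  5.27895320e-02,  1.40165346e+00, -3.17545076e-05,
        1.68859527e+00, -7.03258521e-02]), 'dq': array([ 0.00071391, -0.00144903, -0.00291522,  0.0010519 ,  0.00062906,
        0.0007371 ]), 'tau': array([ 1.41016604e-03, -3.82582569e+01, -3.60984600e+01, -4.81148697e-05,
        4.77971611e-03, -1.04845105e-05]), 'eef_pos': array([ 0.11801457, -0.51125167,  0.21193314]), 'tool_rot': array([-0.07950979, -0.70253111, -0.08053008,  0.70259742]), 'contact_force': array([0.14341834, 0.25099373, 0.27183974]), 'ft_torque': array([-0.02507102, -0.03065824,  0.00123123]), 'width': 1.0011003620312862} 0.014
[[-0.00732396 -0.99795413  0.06351315  0.4537816 ]
 [-0.99985408  0.00632804 -0.01586756  0.0221116 ]
 [ 0.01543319 -0.06362009 -0.99785485  1.1446655 ]
 [ 0.          0.          0.          1.        ]]
[[ 0.46517247  0.57068411 -0.67670837  1.41478109]
 [ 0.88519858 -0.29455368  0.36008555 -0.47029116]
 [ 0.00616816 -0.76652317 -0.64218703  0.9213341 ]
 [ 0.          0.          0.          1.        ]]
```

View pics/top0.png

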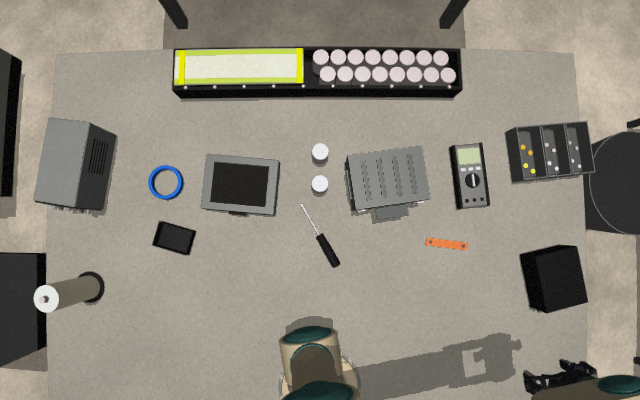

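View pics/s0.png

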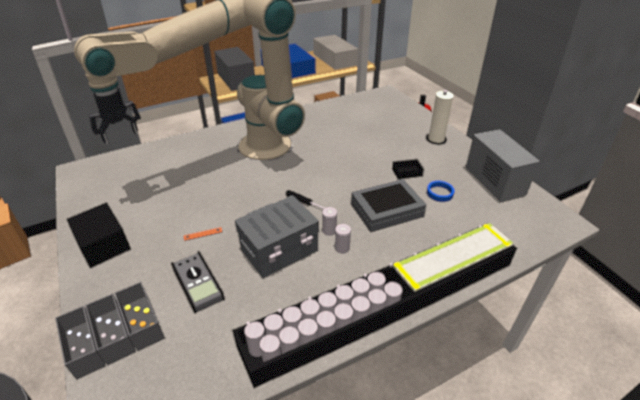

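The top view shows the cell case at about (388,180), with its lip toward the robot at about (392,213) and yawed slightly. The bit case is at (240,184), with the loose cells at (320,150) and (320,184). I'll enlarge the case.

```bash
python3 - <<'E'
import cv2
im=cv2.imread('pics/top0.png')[130:235,330:450]
cv2.imwrite('pics/c0.png',cv2.resize(im,None,fx=5,fy=5,interpolation=cv2.INTER_CUBIC))
E
```

```text
(no output)
```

View pics/c0.png

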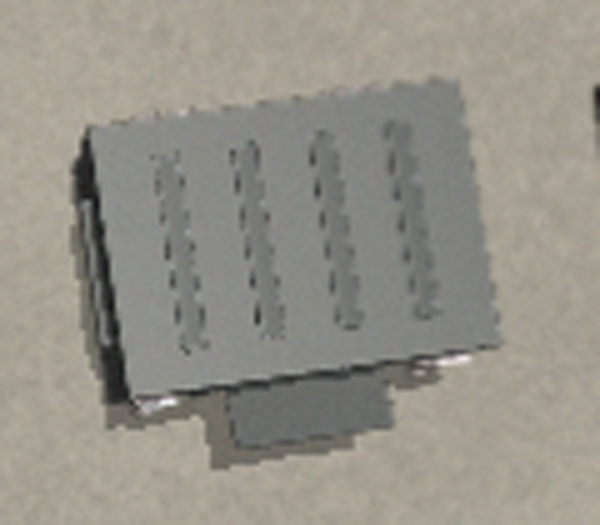

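```bash
cat >> h.py <<'E'
from scipy.spatial.transform import Rotation as R
def tool():
    s=env.get_state(); q=s['tool_rot']; M=R.from_quat([q[1],q[2],q[3],q[0]]).as_matrix(); return s,np.array(s['eef_pos']),M
E
python3 - <<'E'
from h import *
f=lambda u:[(u[0]+.5)/5-.5+330,(u[1]+.5)/5-.5+130]
W=[at('top',f(u),.128) for u in[(132,400),(497,347),(460,80),(90,128)]]
L=[at('top',f(u),.1) for u in[(235,447),(393,425)]]
print(np.round(W,4),np.round(L,4))
# similarity-free rigid fit; case frame corners front-left(+y),front-right,back-right,back-left
P=np.array([[-.07,.097],[-.07,-.097],[.07,-.097],[.07,.097],[-.1023,.042],[-.1023,-.042]])
Q=np.array(W+L)[:,:2]
a=P-P.mean(0);b=Q-Q.mean(0);th=np.arctan2((a[:,0]*b[:,1]-a[:,1]*b[:,0]).sum(),(a*b).sum())
Rm=np.array([[np.cos(th),-np.sin(th)],[np.sin(th),np.cos(th)]]);c=Q.mean(0)-Rm@P.mean(0)
print('yaw',th,'c',c,'res',np.round(Q-(P@Rm.T+c),4).tolist())
print('lip',c+Rm@[-.104,0],'hinge',c+Rm@[.074,0])
print(tool()[2].round(3))
E
```

```text
[[ 0.4924 -0.0954  0.128 ]
 [ 0.518  -0.2827  0.128 ]
 [ 0.6557 -0.2673  0.128 ]
 [ 0.6309 -0.076   0.128 ]] [[ 0.4687 -0.1519  0.1   ]
 [ 0.4794 -0.235   0.1   ]]
yaw 0.12979145823062088 c [ 0.57467323 -0.18031796] res [[-0.0003, -0.0022], [0.0002, 0.0028], [-0.001, 0.0001], [-0.0007, -0.0009], [0.0009, 0.0], [0.0008, 0.0002]]
lip [ 0.47154799 -0.1937784 ] hinge [ 0.64805081 -0.17074033]
[[-0.     0.225 -0.974]
 [ 0.001 -0.974 -0.225]
 [-1.    -0.001 -0.   ]]
```

servo_tool --pt "1 0 0 0 0.097" --pt "1 0 -27 -36 0" --pt "1 0 -27 -36 0" --pt "1 0 -27 -36 0" --pt "1 0 -27 -36 0" --pt "1 0 -27 -36 0" --pt "1 0 -27 -36 0" --pt "1 0 -27 -36 0" --pt "1 0 -27 -36 0" --pt "1 0 -27 -36 0" --pt "1 0 -27 -36 0" --pt "1 45 0 0 0" --pt "1 45 0 0 0" --pt "1 45 0 0 0" --pt "1 0 0 0 0"

```text
time: 1.98
eef_pos: [0.4377, -0.1959, 0.0742]
tool_rot: [-0.044, -0.703, -0.047, 0.708]
contact_force: [-0.2, -0.5, 0.3]
width: -0.002
```

```bash
cat >> h.py <<'E'
C=np.array([.5747,-.1803]);TH=.1298
def casep(p):
    d=np.array(p)[:2]-C;c,s=np.cos(TH),np.sin(TH);return np.array([c*d[0]+s*d[1],-s*d[0]+c*d[1],p[2]])
E
python3 - <<'E'
from h import *
s,p,M=tool();print(s['time'],casep(p),s['contact_force'],s['width'],M.round(3).tolist())
snap('wrist','w1.png')
E
```

```text
1.975 [-0.13787271  0.00222995  0.07415791] [-0.15276417 -0.53161281  0.32980873] -0.0020481005171528654 [[-0.007, 0.13, -0.992], [0.004, -0.992, -0.13], [-1.0, -0.005, 0.007]]
```

View pics/w1.png

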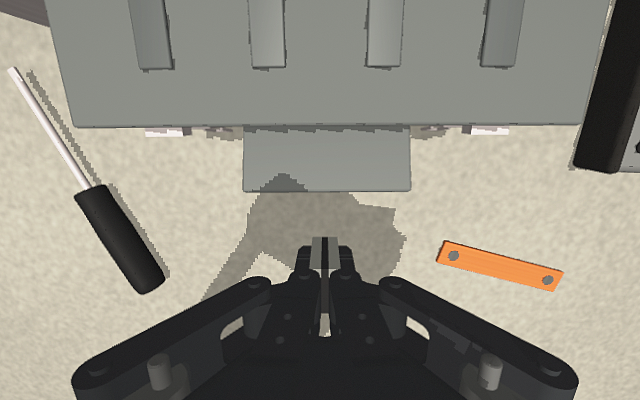

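The wrist view shows the lip (243–410, 190) centred on the finger line (325) and square to it. The fingers stand in front of and below the lip, so I'll approach until contact.

servo_tool --pt "1 0 0 -10 0" --pt "1 0 0 -6 0" --pt "1 0 0 -4 0" --pt "1 0 0 -3 0" --pt "1 0 0 0 0"

```text
time: 2.65
eef_pos: [0.4631, -0.1943, 0.0778]
tool_rot: [0.046, 0.706, 0.046, -0.706]
contact_force: [-0.0, 0.4, 0.9]
width: -0.001
```

servo_tool --pt "1 0 0 -2 0" --pt "1 0 0 -2 0" --pt "1 0 0 -2 0" --pt "1 0 0 0 0"

```text
time: 3.15
eef_pos: [0.4637, -0.1942, 0.0774]
tool_rot: [-0.045, -0.701, -0.046, 0.71]
contact_force: [-27.4, -1.7, 14.9]
width: -0.0
```

servo_tool --pt "1 -3 0 1 0" --pt "1 -4 0 0 0" --pt "1 -4 0 0 0" --pt "1 -4 0 0 0"

```text
time: 3.65
eef_pos: [0.4655, -0.1939, 0.0916]
tool_rot: [-0.045, -0.703, -0.046, 0.708]
contact_force: [-7.5, -1.0, 1.0]
width: 0.002
```

servo_tool --pt "1 -4 0 -1 0" --pt "1 -4 0 -1 0" --pt "1 -4 0 -1 0"

```text
time: 4.03
eef_pos: [0.4683, -0.1935, 0.1038]
tool_rot: [-0.045, -0.703, -0.046, 0.708]
contact_force: [-10.8, -0.9, 2.5]
width: 0.002
```

```bash
python3 - <<'E'
from h import *
s,p,M=tool();print(s['time'],casep(p),s['contact_force'])
im=snap('scene','s1.png')[130:290,190:350]
a=cv2.resize(im,None,fx=3,fy=3,interpolation=cv2.INTER_CUBIC);cv2.imwrite('pics/s1c.png',a[:,:,::-1])
E
```

```text
4.025 [-0.10724658  0.00069371  0.10376632] [-10.76008072  -0.93052044   2.47496531]
```

View pics/s1c.png

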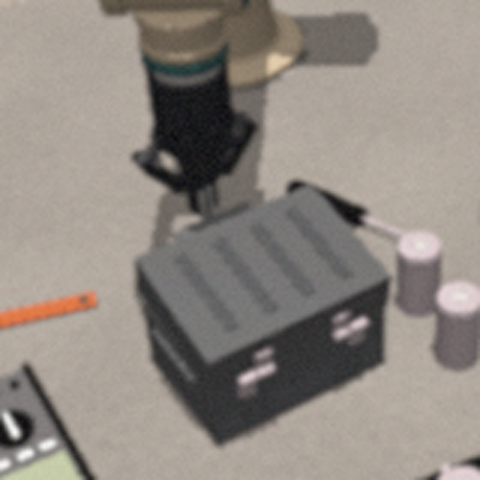

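The view shows the fingers against the lip, with the lid edge hardly resolved at this scale. The TCP moved +4.6 mm in x over 27 mm of rise. That fits the lip's arc (about 0.15 rad), so I'll follow the arc.

servo_tool --pt "1 -15 0 -4.5 0" --pt "1 -14.5 0 -6 0" --pt "1 -14 0 -7 0" --pt "1 -13 0 -8 0" --pt "1 -12.5 0 -9.5 0" --pt "1 -11.5 0 -10.5 0"

```text
time: 4.82
eef_pos: [0.5152, -0.1872, 0.1863]
tool_rot: [-0.046, -0.705, -0.046, 0.706]
contact_force: [-6.8, 1.4, 4.4]
width: 0.004
```

```bash
python3 - <<'E'
from h import *
s,p,M=tool();print(s['time'],casep(p),s['contact_force'])
im=snap('scene','s2.png')[80:280,170:370]
a=cv2.resize(im,None,fx=2.5,fy=2.5,interpolation=cv2.INTER_CUBIC);cv2.imwrite('pics/s2c.png',a[:,:,::-1])
E
```

```text
4.825 [-0.05990649  0.00081648  0.18628396] [-6.80392784  1.43498259  4.36609898]
```

View pics/s2c.png

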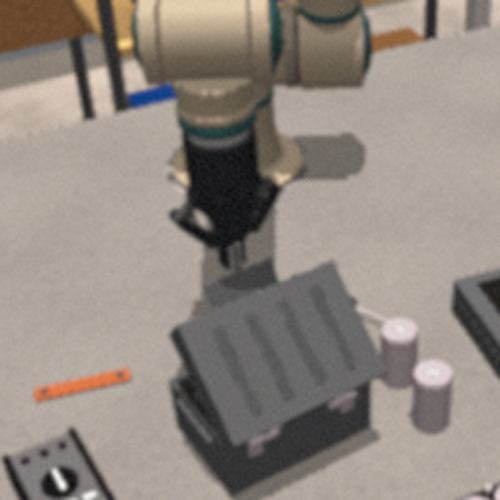

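The lid is up about 40° and the fingers are still on the lip at (232,265). I'll carry on along the arc past upright.

servo_tool --pt "1 -10.5 0 -11.5 0" --pt "1 -9.5 0 -12.5 0" --pt "1 -8.5 0 -13 0" --pt "1 -7 0 -14 0" --pt "1 -6 0 -14.5 0" --pt "1 -5 0 -15 0" --pt "1 -3.5 0 -15 0" --pt "1 -2 0 -15.5 0" --pt "1 0 0 -15.5 0" --pt "1 0 0 -15.5 0" --pt "1 0 0 0 0"

```text
time: 6.25
eef_pos: [0.6571, -0.1687, 0.2363]
tool_rot: [-0.046, -0.705, -0.046, 0.706]
contact_force: [0.2, -0.4, -0.5]
width: 0.002
```

servo_tool --pt "1 0 0 20 0" --pt "1 0 0 40 0" --pt "1 0 0 50 0" --pt "1 0 0 50 0" --pt "1 0 0 60 0" --pt "1 0 0 60 0" --pt "1 0 0 0 0"

```text
time: 7.12
eef_pos: [0.3761, -0.2054, 0.2375]
tool_rot: [0.045, 0.706, 0.044, -0.705]
contact_force: [-0.9, -0.7, 0.3]
width: 0.004
```

```bash
python3 - <<'E'
from h import *
s,p,M=tool();print(s['time'],casep(p),s['contact_force'])
im=snap('top','t2.png')[100:240,300:480];im2=snap('scene','s3.png')[80:280,170:370]
a=cv2.resize(im,None,fx=4,fy=4,interpolation=cv2.INTER_CUBIC);cv2.imwrite('pics/t2c.png',a[:,:,::-1])
E
```

```text
7.125 [-0.20022577  0.00083341  0.23750571] [-0.86990507 -0.70280782  0.2852246 ]
```

View pics/t2c.png

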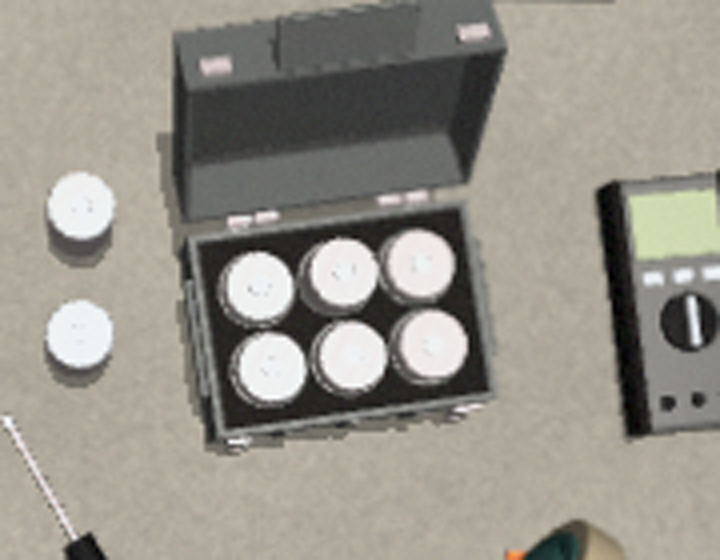

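The lid lies open behind the case. In this crop the cells are at (257,288), (343,271), (418,264) for the back row and (269,369), (348,356), (430,346) for the front. Only the back middle one is off its row, outward from the image centre, so it is probably the high one. I'll confirm with the wrist camera.

```bash
python3 - <<'E'
from h import *
s,p,M=tool();print(s['time'],p)
im=snap('wrist','w2.png')
c=env.calibration('wrist');T=np.array(c['tool_from_camera'])
Rw=M@T[:3,:3];o=M@T[:3,3]+p
for x in(-.027,.027):
  for y in(.054,0,-.054):
    w=np.array([C[0]+np.cos(TH)*x-np.sin(TH)*y,C[1]+np.sin(TH)*x+np.cos(TH)*y,0])
    out=[]
    for z in(.092,.104):
      w[2]=z;pc=Rw.T@(w-o);u=cv2.projectPoints(pc[None],np.zeros(3),np.zeros(3),np.array(c['camera_matrix']),np.array(c['distortion']))[0].ravel();out.append(u.round(1).tolist())
    print(x,y,out)
E
```

```text
7.225 [ 0.37878818 -0.2053254   0.23769153]
-0.027 0.054 [[267.9, 11.0], [265.4, 6.3]]
-0.027 0 [[324.5, 10.8], [324.5, 6.0]]
-0.027 -0.054 [[381.1, 10.9], [383.6, 6.1]]
0.027 0.054 [[264.8, -56.1], [262.0, -64.2]]
0.027 0 [[324.4, -56.4], [324.4, -64.6]]
0.027 -0.054 [[384.0, -56.3], [386.7, -64.4]]
```

View pics/w2.png

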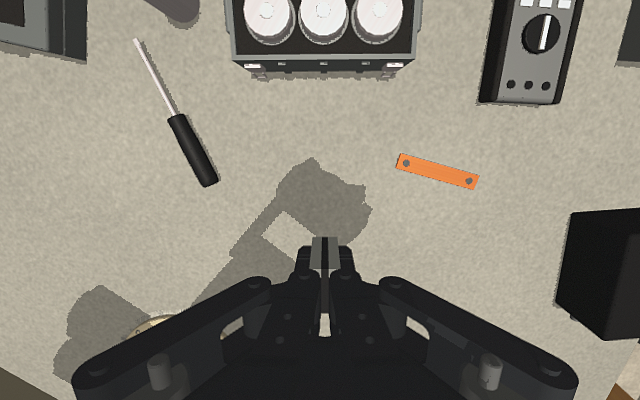

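The wrist view shows the front row only, at (268,12), (323,12) and (378,12), all level with the predicted seated positions. I'll move forward to see the back row.

servo_tool --pt "1 0 0 -30 0" --pt "1 0 0 -40 0" --pt "1 0 0 -40 0" --pt "1 0 0 -20 0" --pt "1 0 0 0 0" --pt "1 0 0 0 0"

```text
time: 8.02
eef_pos: [0.508, -0.1882, 0.2368]
tool_rot: [-0.046, -0.705, -0.046, 0.706]
contact_force: [0.0, -0.7, 1.0]
width: 0.002
```

```bash
cat > w.py <<'E'
from h import *
import sys
s,p,M=tool();print(s['time'],casep(p))
im=snap('wrist',sys.argv[1])
c=env.calibration('wrist');T=np.array(c['tool_from_camera'])
Rw=M@T[:3,:3];o=M@T[:3,3]+p
for x in(.027,-.027):
  for y in(.054,0,-.054):
    w=np.array([C[0]+np.cos(TH)*x-np.sin(TH)*y,C[1]+np.sin(TH)*x+np.cos(TH)*y,0])
    out=[]
    for z in(.092,.104):
      w[2]=z;pc=Rw.T@(w-o);u=cv2.projectPoints(pc[None],np.zeros(3),np.zeros(3),np.array(c['camera_matrix']),np.array(c['distortion']))[0].ravel();out.append(u.round(1).tolist())
    print(x,y,out)
E
python3 w.py w3.png
```

```text
8.025 [-0.06716568  0.0007558   0.23683538]
0.027 0.054 [[272.2, 95.1], [270.0, 94.2]]
0.027 0 [[325.1, 95.0], [325.1, 94.1]]
0.027 -0.054 [[378.0, 95.1], [380.3, 94.2]]
-0.027 0.054 [[274.7, 148.5], [272.8, 149.7]]
-0.027 0 [[325.1, 148.5], [325.1, 149.7]]
-0.027 -0.054 [[375.4, 148.6], [377.4, 149.8]]
```

View pics/w3.png

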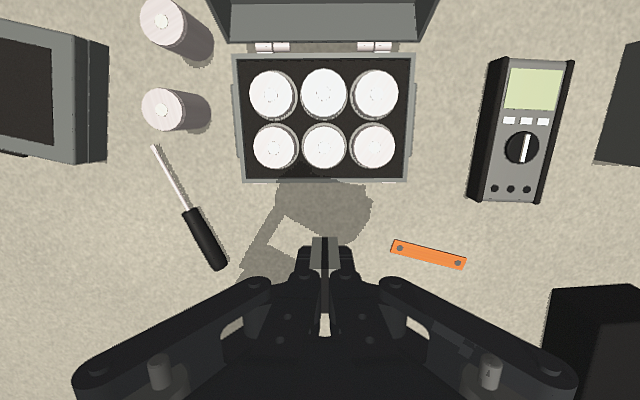

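The back middle cell at (323,93) looks slightly larger (about 48 px against 46) and hides its pocket ring, so it is the high one. I'll go above it and descend.

servo_tool --pt "1 0 0 -30 0" --pt "1 0 0 -35 0" --pt "1 0 0 -30 0" --pt "1 30 0 0 0" --pt "1 35 0 0 0" --pt "1 30 0 0 0" --pt "1 5 0 0 0" --pt "1 0 0 0 0" --pt "1 0 0 0 0"

```text
time: 9.2
eef_pos: [0.6029, -0.1765, 0.1394]
tool_rot: [0.046, 0.707, 0.045, -0.705]
contact_force: [-0.3, -0.2, 1.8]
width: -0.002
```

servo_tool --pt "1 3 0 0 0" --pt "1 3 0 0 0" --pt "1 3 0 0 0" --pt "1 3 0 0 0" --pt "1 3 0 0 0" --pt "1 0 0 0 0"

```text
time: 9.95
eef_pos: [0.6021, -0.176, 0.1218]
tool_rot: [-0.046, -0.705, -0.046, 0.706]
contact_force: [0.2, 0.1, -0.2]
width: 0.002
```

servo_tool --pt "1 2 0 0 0" --pt "1 2 0 0 0" --pt "1 2 0 0 0" --pt "1 2 0 0 0" --pt "1 0 0 0 0"

```text
time: 10.58
eef_pos: [0.6021, -0.1761, 0.1139]
tool_rot: [-0.046, -0.705, -0.046, 0.706]
contact_force: [0.5, -0.5, 0.6]
width: 0.003
```

servo_tool --pt "1 2 0 0 0" --pt "1 2 0 0 0" --pt "1 2 0 0 0" --pt "1 0 0 0 0"

```text
time: 11.08
eef_pos: [0.6021, -0.176, 0.1079]
tool_rot: [-0.046, -0.705, -0.046, 0.706]
contact_force: [1.1, -1.1, 0.7]
width: 0.002
```

servo_tool --pt "1 1 0 0 0" --pt "1 1 0 0 0" --pt "1 0 0 0 0"

```text
time: 11.45
eef_pos: [0.6022, -0.1761, 0.1061]
tool_rot: [-0.046, -0.706, -0.046, 0.706]
contact_force: [-0.2, -0.5, -0.2]
width: 0.003
```

servo_tool --pt "1 1 0 0 0" --pt "1 1 0 0 0" --pt "1 0 0 0 0"

```text
time: 11.82
eef_pos: [0.6022, -0.1761, 0.1041]
tool_rot: [-0.046, -0.706, -0.046, 0.706]
contact_force: [-0.0, 0.5, 0.4]
width: 0.001
```

```bash
python3 w.py w4.png; python3 - <<'E'
from h import *
im=snap('scene','s4.png')[110:270,210:370]
w=cv2.imread('pics/w4.png')[90:400,140:500]
a=cv2.resize(im,(400,400),interpolation=cv2.INTER_CUBIC)[:,:,::-1]
cv2.imwrite('pics/m4.png',np.hstack([a,np.pad(w,((0,90),(0,0),(0,0)))]))
E
```

```text
11.825 [0.02779793 0.00064237 0.10407399]
0.027 0.054 [[243.5, 232.0], [238.2, 239.5]]
0.027 0 [[325.1, 232.1], [325.1, 239.6]]
0.027 -0.054 [[406.7, 232.0], [412.0, 239.5]]
-0.027 0.054 [[249.8, 301.9], [245.3, 312.9]]
-0.027 0 [[325.0, 302.0], [325.1, 313.1]]
-0.027 -0.054 [[400.4, 301.9], [404.9, 313.0]]
```

View pics/m4.png

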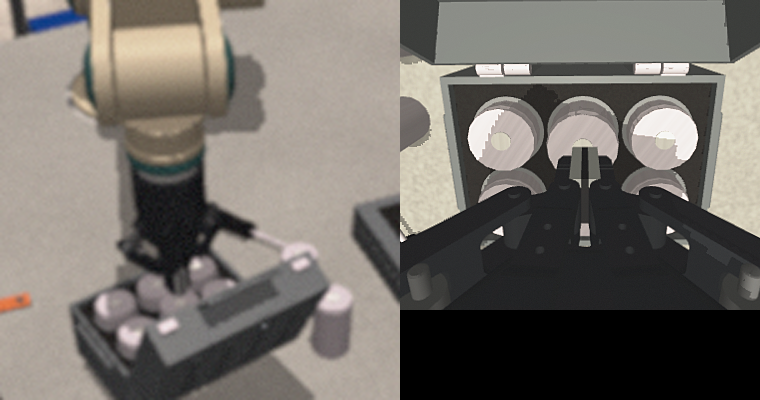

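The back middle disc is still about 6% larger than its neighbours, and its nub sits right under the fingertips. So it is still high and not yet touched; the tips are shorter than I assumed. I'll keep going down gently.

servo_tool --pt "1 1 0 0 0" --pt "1 1 0 0 0" --pt "1 1 0 0 0" --pt "1 0 0 0 0"

```text
time: 12.42
eef_pos: [0.6022, -0.176, 0.101]
tool_rot: [-0.046, -0.706, -0.046, 0.706]
contact_force: [0.4, 0.1, 0.2]
width: -0.002
```

servo_tool --pt "1 1 0 0 0" --pt "1 1 0 0 0" --pt "1 1 0 0 0" --pt "1 0 0 0 0"

```text
time: 12.92
eef_pos: [0.6022, -0.1761, 0.0981]
tool_rot: [-0.046, -0.706, -0.046, 0.706]
contact_force: [0.0, 0.0, -0.6]
width: 0.001
```

```bash
python3 w.py w5.png; python3 - <<'E'
from h import *
c=env.calibration('wrist');T=np.array(c['tool_from_camera'])
for n in(0,.014):
    pc=T[:3,:3].T@(np.array([n,0,0])-T[:3,3]);print(n,pc,cv2.projectPoints(pc[None],np.zeros(3),np.zeros(3),np.array(c['camera_matrix']),np.array(c['distortion']))[0].ravel())
f=lambda n:cv2.resize(cv2.imread('pics/'+n)[170:290,200:450],None,fx=3,fy=3,interpolation=cv2.INTER_CUBIC)[:290]
cv2.imwrite('pics/m5.png',np.vstack([f('w4.png'),f('w5.png')]))
E
```

```text
12.925 [0.02779527 0.00063993 0.09805371]
0.027 0.054 [[240.9, 235.7], [235.3, 243.6]]
0.027 0 [[325.1, 235.7], [325.1, 243.7]]
0.027 -0.054 [[409.3, 235.7], [415.0, 243.7]]
-0.027 0.054 [[247.6, 307.2], [242.8, 318.9]]
-0.027 0 [[325.0, 307.4], [325.1, 319.1]]
-0.027 -0.054 [[402.6, 307.3], [407.4, 319.0]]
0 [-0.00020664  0.02337259  0.17476153] [324.05804115 238.44102055]
0.014 [-0.00019327  0.01944108  0.18819816] [324.10188097 229.85429554]
```

View pics/m5.png

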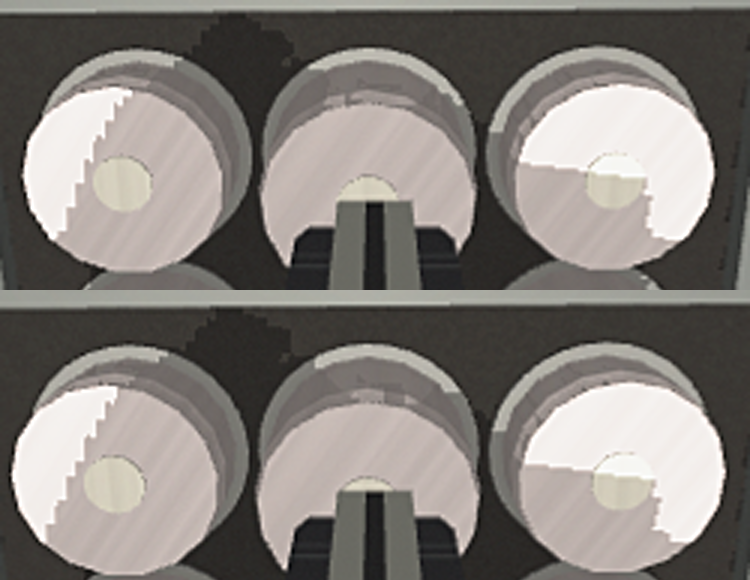

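The two crops show the middle disc unmoved, still about 6% wider and set lower in the view than its neighbours. The fingers are over its nub and not touching yet, so I'll keep descending until there is force.

servo_tool --pt "1 1.5 0 0 0" --pt "1 1.5 0 0 0" --pt "1 1.5 0 0 0" --pt "1 0 0 0 0"

```text
time: 13.48
eef_pos: [0.6021, -0.1761, 0.0935]
tool_rot: [-0.046, -0.705, -0.046, 0.706]
contact_force: [-0.8, -0.3, 0.1]
width: -0.003
```

servo_tool --pt "1 1.5 0 0 0" --pt "1 1.5 0 0 0" --pt "1 1.5 0 0 0" --pt "1 0 0 0 0"

```text
time: 13.98
eef_pos: [0.6021, -0.1761, 0.089]
tool_rot: [-0.046, -0.706, -0.046, 0.706]
contact_force: [-0.9, -0.4, 0.4]
width: -0.003
```

servo_tool --pt "1 1.5 0 0 0" --pt "1 1.5 0 0 0" --pt "1 1 0 0 0" --pt "1 0 0 0 0"

```text
time: 14.48
eef_pos: [0.6023, -0.1761, 0.0856]
tool_rot: [0.046, 0.706, 0.046, -0.706]
contact_force: [-2.2, 0.6, 3.2]
width: -0.002
```

servo_tool --pt "1 1 0 0 0" --pt "1 1 0 0 0" --pt "1 1 0 0 0" --pt "1 0 0 0 0"

```text
time: 14.98
eef_pos: [0.6023, -0.1761, 0.0821]
tool_rot: [0.046, 0.706, 0.046, -0.706]
contact_force: [-1.1, 0.4, 3.4]
width: -0.004
```

I have contact at TCP z ≈ 0.086 with a steady 3.3 N, so the cell is sliding. I'll press on until it meets the floor.

servo_tool --pt "1 1.5 0 0 0" --pt "1 1.5 0 0 0" --pt "1 1 0 0 0" --pt "1 0 0 0 0"

```text
time: 15.48
eef_pos: [0.6022, -0.1761, 0.078]
tool_rot: [-0.046, -0.706, -0.046, 0.706]
contact_force: [-0.8, 0.4, 3.8]
width: -0.001
```

servo_tool --pt "1 1 0 0 0" --pt "1 1 0 0 0" --pt "1 0 0 0 0"

```text
time: 15.85
eef_pos: [0.6022, -0.1761, 0.0761]
tool_rot: [0.046, 0.706, 0.046, -0.706]
contact_force: [-0.6, 0.7, 3.2]
width: -0.002
```

servo_tool --pt "1 1 0 0 0" --pt "1 1 0 0 0" --pt "1 0 0 0 0"

```text
time: 16.23
eef_pos: [0.6023, -0.1761, 0.074]
tool_rot: [0.046, 0.706, 0.046, -0.706]
contact_force: [-1.3, 0.7, 3.1]
width: -0.0
```

servo_tool --pt "1 1 0 0 0" --pt "1 1 0 0 0" --pt "1 0 0 0 0"

```text
time: 16.6
eef_pos: [0.6023, -0.1762, 0.0734]
tool_rot: [0.046, 0.706, 0.046, -0.705]
contact_force: [-3.9, 1.9, 9.6]
width: 0.003
```

The floor is met: force jumped to 9.6 N after about 12.5 mm of travel. One more millimetre, then I'll retreat straight up.

servo_tool --pt "1 1 0 0 0" --pt "1 0 0 0 0"

```text
time: 16.85
eef_pos: [0.6023, -0.1762, 0.0734]
tool_rot: [0.046, 0.706, 0.046, -0.705]
contact_force: [-7.8, 1.8, 14.3]
width: -0.001
```

servo_tool --pt "1 -5 0 0 0" --pt "1 -15 0 0 0" --pt "1 -30 0 0 0" --pt "1 -40 0 0 0" --pt "1 -40 0 0 0" --pt "1 -33 0 0 0" --pt "1 0 0 30 0" --pt "1 0 0 35 0" --pt "1 0 0 30 0" --pt "1 0 0 0 0" --pt "1 0 0 0 0"

```text
time: 18.23
eef_pos: [0.5085, -0.1884, 0.2346]
tool_rot: [0.046, 0.706, 0.046, -0.705]
contact_force: [-0.2, 0.3, -0.6]
width: -0.003
```

```bash
python3 w.py w6.png; python3 - <<'E'
from h import *
im=snap('scene','s6.png')[110:270,210:370]
t=snap('top','t6.png')[90:230,300:460]
w=cv2.imread('pics/w6.png')[0:220,200:450]
a=cv2.resize(im,(300,300),interpolation=cv2.INTER_CUBIC)[:,:,::-1]
b=cv2.resize(t,(300,262),interpolation=cv2.INTER_CUBIC)[:,:,::-1]
w=cv2.resize(w,None,fx=2,fy=2,interpolation=cv2.INTER_CUBIC)[:440]
l=np.vstack([a,b]);o=np.zeros((562,800,3),np.uint8);o[:,:300]=l;o[:440,300:]=w
cv2.imwrite('pics/m6.png',o)
E
```

```text
18.225 [-0.06667574  0.00058422  0.23460897]
0.027 0.054 [[271.6, 95.7], [269.4, 94.7]]
0.027 0 [[324.8, 95.6], [324.8, 94.7]]
0.027 -0.054 [[378.1, 95.7], [380.3, 94.7]]
-0.027 0.054 [[274.2, 149.4], [272.2, 150.7]]
-0.027 0 [[324.8, 149.4], [324.8, 150.6]]
-0.027 -0.054 [[375.5, 149.4], [377.5, 150.6]]
```

View pics/m6.png

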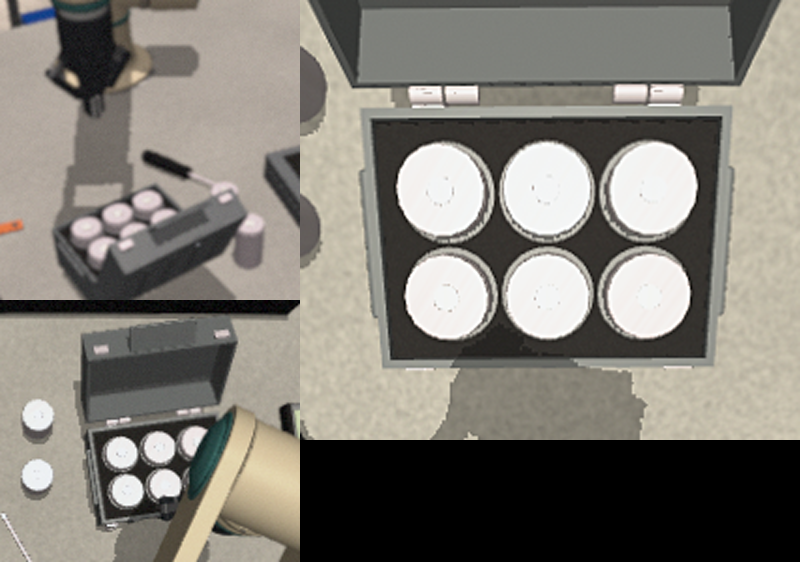

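The lid rests open. The back middle cell at (546,188) now has the same size as its neighbours and lines up with them, with its pocket ring showing. Nothing else has moved and the gripper is clear, so I'm handing in.

```bash
python3 -c "
from station import env
print(env.sign_off())"
```

```text
the job is handed in; nothing more can be done
None
```

The cell case is open and the raised cell is pressed home; I signed the job off at about 18 s of the 48 s allowed.

- **Lid:** I pushed it up by the lip with the shut fingertips along its arc, past upright. It fell back and rested open by itself.
- **Cell:** The raised one was the back middle cell. It slid down about 12.5 mm at 3–4 N, then met the floor of its pocket, and I pressed on to about 14 N.

**Last checks:** The final pictures show the lid open and the six cells the same size and in line. The objects near the case look unmoved and the gripper is clear. The bit case and the far side of the bench were barely in those last crops, so I did not check them closely.

**What disagreed:**
- The fingertips met the cell about 30 mm lower in TCP height than `env.nose_length` (14 mm) implied. I went by the measured force instead.
- The first push on the lip reached 27 N sideways and 15 N upward before I eased off. That is under the limits, but harder than I intended.

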